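# Re-zero the coffee grinder after cleaning its burrs

## Task

The coffee grinder's burrs have just been cleaned and its setting must be found again. Stand the sugar jar with the blue lid, which is in the way of the grinder's lever, upright in the middle of the round cork coaster; then draw the lever's spring index pin, swing the lever clockwise (finer) until you feel the burrs touch and stop it, back off to the third hole from there (the first hole the pin can drop into counts as one) and let the pin drop fully home in it. Do not force the lever against the burrs or tip the jar, and disturb nothing else on the worktop.

Things in the scene. Friction and masses are not known exactly. Their poses are not given: they have to be found in the camera images.
- grinder: coffee grinder, dark red round housing fixed to the worktop, foot 160 mm wide; origin on the worktop under its upright axis, own -x towards its chute. The collar (top 135 mm, throat ring in the middle 143 mm) and its lever turn about this axis on the index plate; the burrs stop them on the clockwise side, at an angle not known beforehand, felt as a firm, slightly springy stop
- index_plate: fixed round grey metal plate on top of the grinder, 200 mm wide, upper face 120 mm above the worktop; origin on the worktop on the grinder's axis. 24 brass-bushed holes, 10.5 mm wide, 15 degrees apart, on a circle of 85 mm radius; the pin starts in the one towards the plate's own -x
- grind_lever (a joint): steel lever: angle about the grinder's axis, rad, 0 at the pin's starting hole, growing counter-clockwise from above (coarser); holes at multiples of 0.2618. Flat bar 22 mm wide, top 136 mm above the worktop, out to 110 mm from the axis, then a 10 mm rod at 131 mm height to a ball 175 mm out. Turns easily (1 N at the knob) and stays where left; 1 mm of play when pinned
- index_pin (a joint): spring index pin on the lever, m: 0 fully home, growing as it is drawn straight up, to 0.014; its tip clears the plate from 0.008, and rides on the plate if let down between holes. The spring pulls it down with 3 N when home, 8 N fully drawn
- index_knob (a point): centre of the pin's round black knob with a red band, 26 mm across, 27 mm high, on the lever 85 mm from the axis; 165 mm above the worktop when the pin is home, rises with the pin. Under it a barrel 17 mm across stands on the bar, so that fingertips have 15 mm of room between knob and bar
- sugar_mid (a point): sugar jar, clear glass with a blue lid and pale contents, 56 mm wide, 142 mm tall, 0.15 to 0.35 kg, point on its axis at half height (71 mm above its foot). It stands in the swing of the lever's rod, on the clockwise side; grip it round its upper half
- coaster_top (a point): round cork coaster, fixed, 110 mm wide, 5 mm thick; point at the centre of its upper face
- vanilla_bottle_mid (a point): bystander: small dark brown bottle, 40 mm wide, 102 mm tall; point at half its height
- coffee_jar_mid (a point): bystander: coffee jar with white lid, 64 mm wide, 100 mm tall; point at half its height
- cream_bottle_mid (a point): bystander: white and blue bottle with blue cap, 47x59 mm, 178 mm tall; point at half its height
- coffee_jar_b_mid (a point): bystander: coffee jar with red lid, 72 mm wide, 115 mm tall; point at half its height
- jar_blue: bystander: empty clear jar with a grey-blue lid, 71 mm wide, 110 mm tall; origin under its centre
- teaspoon: bystander: teaspoon lying flat, 130 mm along its own x; origin under its middle
- citrus_juicer: bystander: lilac plastic citrus juicer, 94 mm wide, 118 mm tall; origin under its centre
- hopper: bystander: the grinder's clear bean hopper, taken off and standing upside down, 116 mm wide, 125 mm tall; origin under its centre
- brush: bystander: flat cleaning brush lying down, about 200 mm along its own x, 42 mm wide, 20 mm high; origin under it near its middle
Mind the look-alikes: they are no part of the job. What is shaped like the part that bears sugar_mid but orange is not meant.

How it is judged (in metres and radians):
On the way:
1. the lever has been swung clockwise until the burrs touch (y of index_knob in the frame of grinder above 0.0585 m), for 0.05 s.
At the end, for the whole second after the job is handed in: The sugar jar stands upright on the coaster, within 25 mm of its centre; the index pin is fully home (within 1.5 mm) in the third hole back from where the burrs touch: the hole between 1.8 and 3.2 hole pitches (of 15 degrees) counter-clockwise of the touching point; all is at rest (horizontal distance between sugar_mid and coaster_top below 0.025 m and height (world z) of sugar_mid between 0.071 and 0.081 m and angle between sugar_mid's own z axis and vertical below 0.1 rad and value of joint index_pin below 0.0015 m and x of index_knob in the frame of grinder below 0 m and y of index_knob in the frame of grinder between -0.0044 and 0.0263 m and velocity of joint grind_lever between -0.03 and 0.03 rad/s).
It fails at once if the sugar jar is tipped over (angle between sugar_mid's own z axis and vertical above 0.8 rad).
It fails at once if the lever is forced hard against the burrs (y of index_knob in the frame of grinder above 0.0651 m).
It fails at once if a bystander is knocked or shifted by more than 25 mm (distance of any of vanilla_bottle_mid, coffee_jar_mid, cream_bottle_mid, coffee_jar_b_mid, jar_blue, teaspoon, citrus_juicer, hopper, brush from where it was at the start of the episode above 0.025 m).
It also fails if it takes over 69 s, if anything falls off the work surface, if the arm or the gripper's body presses on something with over 40 N, if the wrist force passes 120 N, or if a joint passes its speed limit or range.

## Robot

A 6-joint arm with a two-finger parallel gripper is mounted at the origin on a cart in front of the work surface, level with it; the furniture and walls round the work are solid. World frame = base frame: x ahead of the robot, y to its left, z up, the work surface at z = 0. Lengths are in m, angles in degrees, forces in N, time in s.
With the tool pointing down it reaches from about 0.35 to 0.875 m from the base axis. Payload 4.2 kg.
Tool frame: the origin (TCP) lies at the very end of the fingers, on their centre line; the grasp point (between the pads) lies 19 mm behind it (r.grip_point_offset is the distance from the TCP to the grasp point, in m); z points along the fingers, y is the line along which they close (so a half turn about z gives the same grasp; the last joint's range is limited). The gripper opens to 87 mm and grips with 3 to 60 N. Pads are 19 mm wide; open, the fingers measure 117 mm over their backs; the gripper's body (75 mm by 190 mm) begins 51 mm behind the grasp point.
Start: joints at [-49.641, 22.042, 0.453, 0, -68.411, -14.817], TCP at [0.269, -0.564, 0.223] pointing down, gripper open.
Joint ranges: [-179.83, 179.83], [-69.29, 118.12], [-61.27, 80.66], [-181.25, 117.63], [-171.15, -9.14], [-177.46, 177.46]. Speed limits (degrees/s): [159.86, 159.86, 180, 180, 180, 180].

## Interface

Orientations are given as a 3x3 rotation matrix whose columns are the frame's x, y, z axes.
In Python, from station import r gives the robot as it stands.
- The arm moves only by the tool move_arm, never from a script. Its argument "series" is a list of rows, each a list of 3 entries, a list of its own where there are three numbers: the turn, a rotation vector about the tool's x, y, z as a fraction of full scale, then the shift along the tool's x, y, z as a fraction of full scale, then the opening, from 0 (shut) to 1 (fully open). A call has 1 to 12 rows; each row shifts and turns the commanded pose from where the row before left it, along the tool's axes as they then stand; what a row does not reach is not made up. Full scale, the value 1, is 0.5 m for a shift and 0.1 rad for a turn. A row lasts 1/10 s, in which the tool goes at most 50 mm and 8.59 degrees, less where a joint would pass 70% of its speed; a pose out of reach is approached as far as the arm can. A call with a number of a shift or a turn outside -1 to 1 is refused whole. A call with a gripper value outside its range is refused whole. The fingers move at their own pace and stop on an object; the grip force is fixed at half the most. Time passes only in rows, so rows that do not move let the fingers close. It gives the time, the measured TCP pose, the force, the opening and the grip force at its end, in the units of the state.
- r.sense(): the state, without advancing time (a new reading comes with each control period).
- r.capture(name): name is "scene" or "top"; returns a dict with "img" (384x512x3 uint8, red, green, blue), "fx", "fy", "cx", "cy" (pixels), "origin" and "orientation" of the camera in the world. Camera axes: x right, y up, looking along -z (the intrinsics and any distortion apply to the point x, -y, -z); pixel columns grow to the right and rows downward; lengths in m; the calibration is good to about 2 mm. A picture is of the moment at which its call begins. There is no depth.
- r.finish_job(): hands the job in; it is judged then, once.
Trained networks look in the newest picture that a camera, given by its name, has taken for a name from the list of things; names that differ only in an ending like _2 or _b are one class to them, and where a whole thing is asked for, a point or a joint stands for the part that bears it (a point fixed in the world has none). Each returns a list of dicts, best first, with "score" (0 to 1); they miss things now and then, are a little off and sometimes report something else, mostly with a low value. They report only what shows in the picture. A call takes as long as a camera call. They do not tell look-alikes from the thing itself.
- r.cut_out(target, camera): "pixels" (384x512 bool, what is visible of it) and "centre" ([column, row] in pixels, amid what is visible of it).
- r.pinpoint(target, camera): "centre" ([column, row] in pixels: a listed point, or the origin of a listed thing).
The state is a dict: "time_s": time; "joints": joint angles; "joint_velocities": joint speeds; "effort": joint torques, N m; "tcp_pos": TCP position; "ee_rot": TCP orientation; "wrist_force": force on the tool from outside, world axes, zero at the start; "moment": the same for the moment, N m; "gripper_width": opening from 0.0 (shut) to 1.0 (fully open); "gripper_force": force on a finger pad.
Only numpy, scipy, OpenCV 4.12 (cv2) and the standard library are available. Lean on these libraries where they do the work, as an engineer would, in place of code of your own. Each camera call takes 0.05 s, during which the arm holds its last target. There are 200 camera calls.

## Working session

There is one attempt and no reset: what is moved stays moved. The work goes in short steps, Python scripts to look and compute and a tool call to move; the robot and the scene stay as the last step left them, time stands still between calls to the robot, and variables do not carry over. Pictures are saved under pics/ and viewed, at most 10 in all, crops included, and the job is handed in when it is done.

Besides the shell and the picture viewer there is one more tool, called after ">>>" as name(argument=value, ...) on one line, values as JSON. move_arm: Moves the arm, as the interface text tells. Its arguments: {"type":"object","properties":{"series":{"type":"array"}},"required":["series"]}

```bash
mkdir -p pics; ls
cat > h.py <<'E'
import numpy as np, cv2
from station import r
def ray(c,px):
    x=(px[0]-c["cx"])/c["fx"]; y=(px[1]-c["cy"])/c["fy"]
    return np.array(c["orientation"])@np.array([x,-y,-1.])
def at_z(c,px,z):
    d=ray(c,px); o=np.array(c["origin"]); return o+d*(z-o[2])/d[2]
def tri(c1,p1,c2,p2):
    A=[];b=[]
    for c,p in((c1,p1),(c2,p2)):
        d=ray(c,p);d/=np.linalg.norm(d);M=np.eye(3)-np.outer(d,d);A.append(M);b.append(M@np.array(c["origin"]))
    return np.linalg.lstsq(np.vstack(A),np.hstack(b),rcond=None)[0]
def proj(c,P):
    q=np.array(c["orientation"]).T@(np.array(P)-np.array(c["origin"]))
    return c["cx"]+c["fx"]*q[0]/-q[2], c["cy"]+c["fy"]*-q[1]/-q[2]
def save(img,n): cv2.imwrite("pics/"+n+".png",cv2.cvtColor(img,cv2.COLOR_RGB2BGR))
E
python3 - <<'E'
from h import *
np.set_printoptions(precision=3,suppress=True)
C={n:r.capture(n) for n in("scene","top")}
for n,c in C.items(): print(n,c["origin"],c["fx"],c["fy"],c["cx"],c["cy"],[k for k in c])
save(np.hstack([C["scene"]["img"]]),"s0");save(C["top"]["img"],"t0")
for t in ["grinder","index_plate","index_knob","sugar_mid","coaster_top","vanilla_bottle_mid","cream_bottle_mid","coffee_jar_mid","jar_blue","teaspoon","citrus_juicer","hopper","brush"]:
    for n in C:
        print(t,n,[(np.round(d["centre"]).tolist(),round(d["score"],2)) for d in r.pinpoint(t,n)[:3]])
E
```

```text
pics
scene [-0.392 -0.508  0.727] 361.4228087262769 361.4228087262769 252.06833774820046 192.98715580847545 ['img', 'fx', 'fy', 'cx', 'cy', 'origin', 'orientation']
top [ 0.228 -0.033  1.42 ] 376.04352502218603 376.04352502218603 258.8257552176692 189.66960494898672 ['img', 'fx', 'fy', 'cx', 'cy', 'origin', 'orientation']
grinder scene [([276.0, 217.0], 0.97), ([165.0, 177.0], 0.37), ([210.0, 198.0], 0.21)]
grinder top []
index_plate scene [([274.0, 218.0], 0.75)]
index_plate top [([265.0, 178.0], 0.86), ([285.0, 237.0], 0.69)]
index_knob scene [([278.0, 190.0], 0.66), ([220.0, 186.0], 0.23)]
index_knob top [([279.0, 187.0], 0.51), ([153.0, 240.0], 0.34)]
sugar_mid scene [([198.0, 208.0], 0.65)]
sugar_mid top [([211.0, 196.0], 0.65), ([243.0, 213.0], 0.58)]
coaster_top scene [([321.0, 261.0], 0.8)]
coaster_top top [([331.0, 208.0], 0.77), ([373.0, 229.0], 0.74), ([193.0, 146.0], 0.37)]
vanilla_bottle_mid scene [([213.0, 199.0], 0.77)]
vanilla_bottle_mid top [([213.0, 195.0], 0.62)]
cream_bottle_mid scene [([356.0, 212.0], 0.97)]
cream_bottle_mid top [([336.0, 163.0], 0.6)]
coffee_jar_mid scene [([324.0, 215.0], 0.93)]
coffee_jar_mid top [([310.0, 162.0], 0.86), ([146.0, 181.0], 0.73)]
jar_blue scene [([133.0, 216.0], 0.87), ([166.0, 231.0], 0.26)]
jar_blue top [([150.0, 240.0], 0.88)]
teaspoon scene [([355.0, 210.0], 0.54), ([164.0, 234.0], 0.39), ([323.0, 258.0], 0.21)]
teaspoon top [([198.0, 243.0], 0.61), ([266.0, 180.0], 0.47)]
citrus_juicer scene [([371.0, 290.0], 0.59)]
citrus_juicer top [([372.0, 229.0], 0.94)]
hopper scene [([220.0, 184.0], 0.92)]
hopper top [([195.0, 146.0], 0.59)]
brush scene [([263.0, 265.0], 0.82)]
brush top [([287.0, 237.0], 0.58)]
```

View pics/s0.png

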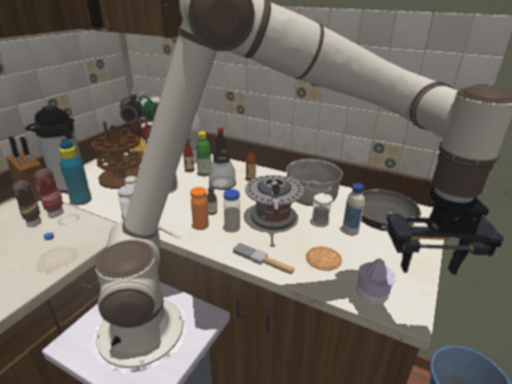

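View pics/t0.png

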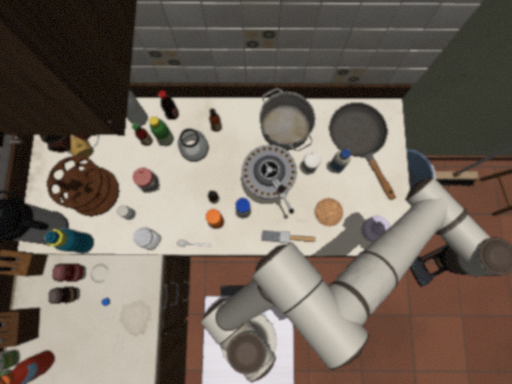

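Candidates for the sugar jar:
- Blue-lid jar: scene (232,210), top (243,207).
- Orange look-alike: scene (200,208), top (214,217).
- Vanilla bottle: top (213,196).
- Grey-blue-lid jar: top (146,238).

I choose the blue-lid one beside the grinder and will check it in a close crop.

Run:
```python
from h import *
c=r.capture("top");s=r.capture("scene")
a=cv2.resize(c["img"][135:235,195:345],None,fx=5,fy=5,interpolation=cv2.INTER_CUBIC);save(a,"t1")
b=cv2.resize(s["img"][160:280,185:345],None,fx=5,fy=5,interpolation=cv2.INTER_CUBIC);save(b,"s1")
for n in("top","scene"):
  for t in("sugar_mid","index_plate","grind_lever","index_knob","coaster_top"):
    try: print(n,t,[(np.round(d["centre"],1).tolist(),round(d["score"],2)) for d in r.cut_out(t,n)[:4]])
    except Exception as e: print(n,t,e)
```

```text
top sugar_mid [([215.0, 215.8], 0.6), ([244.7, 209.6], 0.5)]
top index_plate [([269.2, 173.2], 0.69)]
top grind_lever [([269.9, 174.7], 0.79), ([192.7, 143.6], 0.7), ([373.5, 225.2], 0.52)]
top index_knob [([213.6, 197.0], 0.43), ([280.8, 184.6], 0.42)]
top coaster_top [([327.9, 211.8], 0.64), ([337.4, 161.8], 0.35)]
scene sugar_mid [([229.9, 209.7], 0.98), ([201.1, 207.7], 0.64), ([275.5, 187.0], 0.56)]
scene index_plate [([275.7, 189.1], 0.97), ([257.3, 256.0], 0.25)]
scene grind_lever [([273.1, 189.0], 0.56)]
scene index_knob [([278.7, 189.3], 0.4)]
scene coaster_top [([319.0, 257.2], 0.65)]
```

View pics/t1.png

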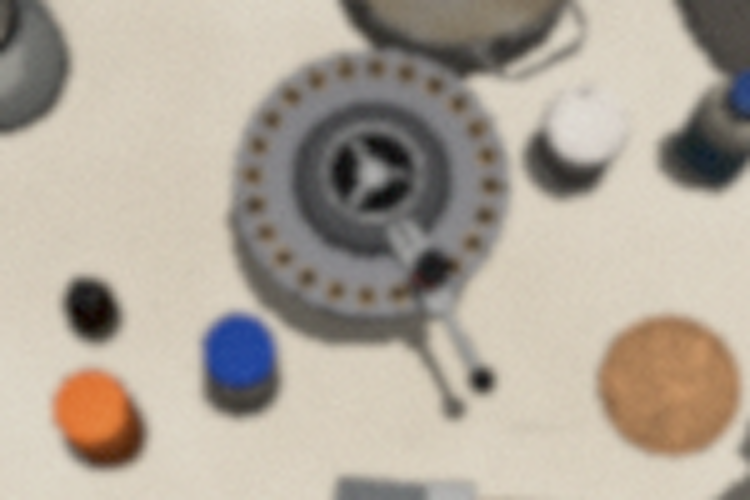

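View pics/s1.png

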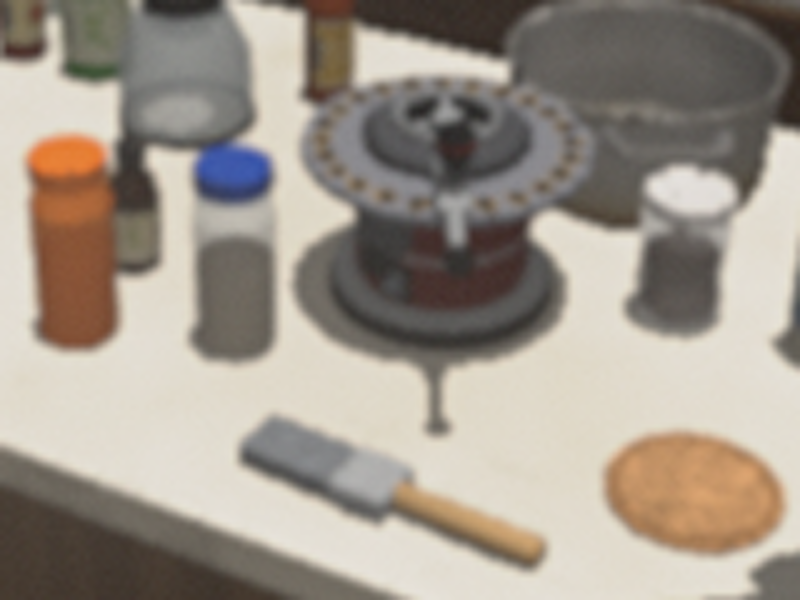

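The crops show the blue-lid jar clear and upright: top lid at about (243,205), scene lid at about (232,194). The lever points to its ball at top (291,211), the knob is at top (281.6,188), and the coaster at top (329,212). The orange jar is a separate look-alike to its left. Next I measure.

Run:
```python
from h import *
np.set_printoptions(precision=4,suppress=True)
from scipy.optimize import least_squares
c=r.capture("top");s=r.capture("scene")
hsv=cv2.cvtColor(c["img"],cv2.COLOR_RGB2HSV)
def blob(cm,hsv,lo,hi,box):
    m=cv2.inRange(hsv,lo,hi);k=np.zeros_like(m);x0,x1,y0,y1=box;k[y0:y1,x0:x1]=m[y0:y1,x0:x1]
    n,l,st,ce=cv2.connectedComponentsWithStats(k);i=1+np.argmax(st[1:,4]);return ce[i],st[i,4]
p,a=blob(c,hsv,(105,120,60),(130,255,255),(225,265,185,230));print("lid",p,a,at_z(c,p,.140))
sh=cv2.cvtColor(s["img"],cv2.COLOR_RGB2HSV)
q,a=blob(s,sh,(105,120,60),(130,255,255),(215,250,180,220));print("lid s",q,a,at_z(s,q,.135),tri(c,p,s,q))
p,a=blob(c,hsv,(5,70,80),(25,255,255),(312,346,195,229));print("coaster",p,a,at_z(c,p,.005))
q,a=blob(s,sh,(5,70,80),(25,255,255),(303,345,240,275));print("coaster s",q,a,at_z(s,q,.005))
# brass holes: subpixel centroid of saturation
S=hsv[...,1].astype(float);H=hsv[...,0]
m=((S>75)&(H>5)&(H<28)).astype(np.uint8)
n,l,st,ce=cv2.connectedComponentsWithStats(m)
pts=np.array([at_z(c,ce[i],.12)[:2] for i in range(1,n) if 235<ce[i][0]<305 and 140<ce[i][1]<200])
f=lambda v:np.hypot(*(pts-v[:2]).T)-.085
o=least_squares(f,[*at_z(c,(269.2,171.2),.12)[:2]],loss="soft_l1",f_scale=.003);print("centre",o.x,len(pts),np.round(o.fun*1e3,1))
d=pts-o.x;an=np.degrees(np.arctan2(d[:,1],d[:,0]));ph=np.angle(np.exp(1j*np.radians(an*24)).mean(),deg=True)/24;print("phase mod15",ph)
for nm,px,z in(("knob",(281.5,187.9),.178),("ball",(291.3,210.8),.131)):
    P=at_z(c,px,z)[:2]-o.x;print(nm,P+o.x,np.hypot(*P),np.degrees(np.arctan2(P[1],P[0])))
for nm,px,z in(("coffee white",(311.5,160.5),.1),("cream",(343,153),.178),("orange",(213.8,217),.14),("vanilla",(213,197),.1),("brush head",(265,236),.015),("juicer",(374,225),.1)): print(nm,at_z(c,px,z))
# ring in scene
S=sh[...,1];H=sh[...,0]
m=((S>75)&(H>5)&(H<28)).astype(np.uint8);n,l,st,ce=cv2.connectedComponentsWithStats(m)
pts=np.array([at_z(s,ce[i],.12)[:2] for i in range(1,n) if 243<ce[i][0]<306 and 174<ce[i][1]<204])
f=lambda v:np.hypot(*(pts-v[:2]).T)-.085
o2=least_squares(f,o.x,loss="soft_l1",f_scale=.003);print("centre s",o2.x,len(pts),np.round(o2.fun*1e3,1))
print(r.sense()["ee_rot"],r.sense()["tcp_pos"],r.sense()["wrist_force"])
```

```text
lid [242.4964 205.2662] 139 [0.4595 0.0216 0.14  ]
lid s [231.0198 193.5248] 101 [0.4657 0.0224 0.135 ] [0.4606 0.0207 0.138 ]
coaster [328.5317 211.6943] 615 [ 0.4607 -0.3006  0.005 ]
coaster s [323.3772 258.0629] 668 [ 0.4581 -0.3049  0.005 ]
centre [ 0.5896 -0.0704] 20 [ 0.5  0.4  0.6  0.2  1.4 -2.1  0.6  0.8  0.3 -0.9  0.8  1.5 -1.1 -1.1
 -0.4  0.3  0.5  0.3  1.4  0.8]
phase mod15 -2.5250851382632553
knob [ 0.513  -0.1114] 0.08689839606082668 -151.8277496687584
ball [ 0.4424 -0.1476] 0.16625512680698787 -152.29437788899938
coffee white [ 0.6345 -0.2271  0.1   ]
cream [ 0.6381 -0.3255  0.178 ]
orange [0.4181 0.1196 0.14  ]
vanilla [0.4963 0.1294 0.1   ]
brush head [ 0.3662 -0.0585  0.015 ]
juicer [ 0.3983 -0.4414  0.1   ]
centre s [ 0.6364 -0.019 ] 1 [0.]
[[-0.9023 -0.4312  0.    ]
 [-0.4312  0.9023 -0.    ]
 [-0.     -0.     -1.    ]] [ 0.2695 -0.5639  0.2226] [-0.3362  0.0009 -0.2738]
```

>>> move_arm(series=[[[0,0,0.89],[0,0,0],1],[[0,0,0.89],[0,0,0],1],[[0,0,0.89],[0,0,0],1],[[0,0,0.89],[0,0,0],1],[[0,0,0.89],[0,0,0],1],[[0,0,0],[-0.03,0.09,0],1],[[0,0,0],[-0.03,0.09,0],1],[[0,0,0],[-0.03,0.09,0],1],[[0,0,0],[-0.03,0.09,0],1],[[0,0,0],[-0.03,0.09,0],1],[[0,0,0],[-0.03,0.09,0],1],[[0,0,0],[-0.03,0.09,0],1]])

```text
time_s: 3.3
tcp_pos: [0.3745, -0.2471, 0.2229]
ee_rot: [[-1.0, -0.001, 0.001], [-0.001, 1.0, -0.0], [-0.001, -0.0, -1.0]]
wrist_force: [2.0, -0.7, -0.2]
gripper_width: 0.998
gripper_force: 0.0
```

>>> move_arm(series=[[[0,0,0],[-0.03,0.09,0],1],[[0,0,0],[-0.03,0.09,0],1],[[0,0,0],[-0.03,0.09,0],1],[[0,0,0],[-0.03,0.09,0],1],[[0,0,0],[-0.03,0.09,0],1],[[0,0,0],[0,0,0],1]])

```text
time_s: 3.9
tcp_pos: [0.4509, -0.0196, 0.2229]
ee_rot: [[-1.0, -0.007, 0.002], [-0.007, 1.0, 0.001], [-0.002, 0.001, -1.0]]
wrist_force: [-0.2, -0.9, 0.0]
gripper_width: 1.0
gripper_force: 0.0
```

>>> move_arm(series=[[[0,0,0],[-0.018,0.082,0],1],[[0,0,0],[0,0,0],1],[[0,0,0],[0,0,0.066],1],[[0,0,0],[0,0,0.06],1]])

```text
time_s: 4.3
tcp_pos: [0.4583, 0.0171, 0.1594]
ee_rot: [[-1.0, -0.001, 0.002], [-0.001, 1.0, 0.001], [-0.002, 0.001, -1.0]]
wrist_force: [0.1, -0.1, -0.3]
gripper_width: 1.0
gripper_force: 0.0
```

Run:
```python
from h import *
s=r.capture("scene");b=cv2.resize(s["img"][120:270,170:330],None,fx=4,fy=4,interpolation=cv2.INTER_CUBIC);save(b,"s2");print(r.sense()["tcp_pos"],proj(s,r.sense()["tcp_pos"]))
```

```text
[0.45435432 0.01602882 0.15412084] (np.float64(230.76917648024374), np.float64(190.4137824019891))
```

View pics/s2.png

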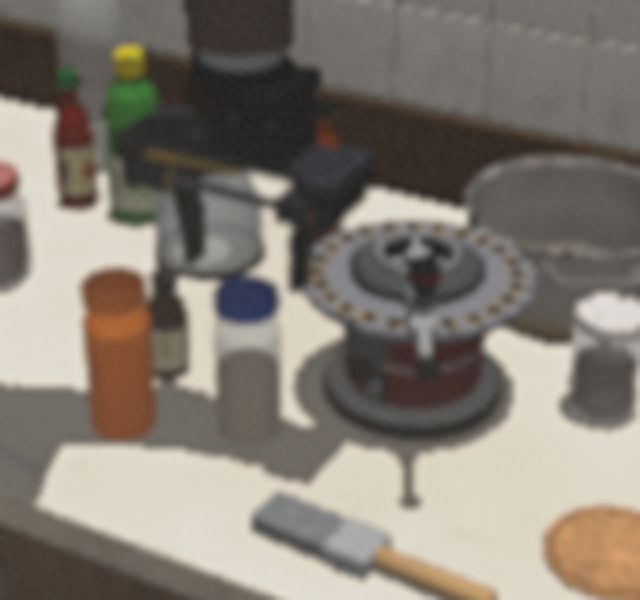

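The gripper straddles the blue-lid jar: fingertips at crop (190,255) and (300,285), just above the lid at (248,295).

>>> move_arm(series=[[[0,0,0],[0,0,0],1],[[0,0,0],[0,0,0],1]])

```text
time_s: 4.55
tcp_pos: [0.459, 0.0169, 0.1609]
ee_rot: [[-1.0, -0.001, 0.002], [-0.001, 1.0, 0.0], [-0.002, 0.0, -1.0]]
wrist_force: [-0.7, -0.3, 1.1]
gripper_width: 1.003
gripper_force: 0.0
```

>>> move_arm(series=[[[0,0,0],[-0.002,0.008,0.02],1],[[0,0,0],[0,0,0.04],1],[[0,0,0],[0,0,0.04],1],[[0,0,0],[0,0,0.036],1],[[0,0,0],[0,0,0],1],[[0,0,0],[0,0,0],0],[[0,0,0],[0,0,0],0],[[0,0,0],[0,0,0],0],[[0,0,0],[0,0,0],0],[[0,0,0],[0,0,0],0]])

```text
time_s: 5.55
tcp_pos: [0.4592, 0.0213, 0.092]
ee_rot: [[-1.0, -0.001, 0.001], [-0.001, 1.0, 0.0], [-0.001, 0.0, -1.0]]
wrist_force: [-0.2, -0.7, 1.7]
gripper_width: 0.637
gripper_force: 30.2
```

>>> move_arm(series=[[[0,0,0],[0,0,-0.03],0],[[0,0,0],[0,0,-0.06],0],[[0,0,0],[0,0,-0.06],0],[[0,0,0],[0,0,-0.06],0],[[0,0,0],[0,0,-0.06],0],[[0,0,0],[0,0,-0.06],0],[[0,0,0],[0,0,-0.03],0],[[0,0,0],[0,0,0],0]])

```text
time_s: 6.35
tcp_pos: [0.4599, 0.0216, 0.2736]
ee_rot: [[-1.0, -0.001, 0.005], [-0.001, 1.0, 0.002], [-0.005, 0.002, -1.0]]
wrist_force: [0.1, -0.4, -1.8]
gripper_width: 0.637
gripper_force: 30.0
```

>>> move_arm(series=[[[0,0,0],[0,-0.03,0],0],[[0,0,0],[0,-0.06,0],0],[[0,0,0],[0,-0.07,0],0],[[0,0,0],[0,-0.07,0],0],[[0,0,0],[0,-0.07,0],0],[[0,0,0],[0,-0.07,0],0],[[0,0,0],[0,-0.07,0],0],[[0,0,0],[0,-0.07,0],0],[[0,0,0],[0,-0.07,0],0],[[0,0,0],[0,-0.05,0],0],[[0,0,0],[0,-0.018,0],0],[[0,0,0],[0,0,0],0]])

```text
time_s: 7.55
tcp_pos: [0.4585, -0.3032, 0.2695]
ee_rot: [[-1.0, 0.001, -0.003], [0.001, 1.0, 0.002], [0.003, 0.002, -1.0]]
wrist_force: [0.8, 0.7, -3.1]
gripper_width: 0.633
gripper_force: 30.0
```

>>> move_arm(series=[[[0,0,0],[0,0,0.04],0],[[0,0,0],[0,0,0.06],0],[[0,0,0],[0,0,0.06],0],[[0,0,0],[0,0,0.06],0],[[0,0,0],[0,0,0.06],0],[[0,0,0],[0,0,0.03],0],[[0,0,0],[0,0,0.01],0],[[0,0,0],[0,0,0],0],[[0,0,0],[0,0,0],0]])

```text
time_s: 8.45
tcp_pos: [0.4601, -0.3025, 0.1126]
ee_rot: [[-1.0, -0.002, 0.002], [-0.002, 1.0, -0.001], [-0.002, -0.001, -1.0]]
wrist_force: [-0.1, -0.4, -0.2]
gripper_width: 0.633
gripper_force: 30.0
```

>>> move_arm(series=[[[0,0,0],[0,0,0.012],0],[[0,0,0],[0,0,0.01],0],[[0,0,0],[0,0,0.004],0],[[0,0,0],[0,0,0.003],0],[[0,0,0],[0,0,0],0]])

```text
time_s: 8.95
tcp_pos: [0.4594, -0.3028, 0.0972]
ee_rot: [[-1.0, -0.001, 0.0], [-0.001, 1.0, -0.0], [-0.0, -0.0, -1.0]]
wrist_force: [0.3, -0.3, -1.9]
gripper_width: 0.633
gripper_force: 30.0
```

>>> move_arm(series=[[[0,0,0],[0,0,0.002],0],[[0,0,0],[0,0,0],0]])

```text
time_s: 9.15
tcp_pos: [0.4596, -0.3029, 0.0971]
ee_rot: [[-1.0, -0.001, 0.001], [-0.001, 1.0, -0.001], [-0.001, -0.001, -1.0]]
wrist_force: [-1.6, 1.6, 4.6]
gripper_width: 0.634
gripper_force: 30.0
```

>>> move_arm(series=[[[0,0,0],[0,0,0],1],[[0,0,0],[0,0,0],1],[[0,0,0],[0,0,0],1],[[0,0,0],[0,0,0],1],[[0,0,0],[0,0,-0.04],1],[[0,0,0],[0,0,-0.06],1],[[0,0,0],[0,0,-0.08],1],[[0,0,0],[0,0,-0.08],1],[[0,0,0],[0,0,-0.06],1],[[0,0,0],[0,0,0],1]])

```text
time_s: 10.15
tcp_pos: [0.4616, -0.304, 0.2613]
ee_rot: [[-1.0, -0.001, 0.01], [-0.001, 1.0, -0.005], [-0.01, -0.005, -1.0]]
wrist_force: [0.0, 0.1, 0.2]
gripper_width: 1.002
gripper_force: 0.0
```

>>> move_arm(series=[[[0,0,0],[-0.02,0.06,0],1],[[0,0,0],[-0.02,0.07,0],1],[[0,0,0],[-0.02,0.07,0],1],[[0,0,0],[-0.02,0.07,0],1],[[0,0,0],[-0.02,0.07,0],1],[[0,0,0],[-0.005,0.04,0],1],[[0,0,-0.96],[0,0,0],1],[[0,0,-0.96],[0,0,0],1],[[0,0,-0.96],[0,0,0],1],[[0,0,-0.96],[0,0,0],1],[[0,0,-0.96],[0,0,0],1],[[0,0,0],[0,0,0],1]])

```text
time_s: 11.35
tcp_pos: [0.5113, -0.1126, 0.2551]
ee_rot: [[-0.887, -0.462, -0.002], [-0.462, 0.887, 0.0], [0.001, 0.001, -1.0]]
wrist_force: [0.4, 0.4, -0.4]
gripper_width: 1.002
gripper_force: 0.0
```

Run:
```python
from h import *
np.set_printoptions(precision=4,suppress=True)
c=r.capture("top");s=r.capture("scene")
b=cv2.resize(s["img"][150:290,220:380],None,fx=4,fy=4,interpolation=cv2.INTER_CUBIC)
save(b,"s3")
for n in("top","scene"):
  for t in("sugar_mid","index_knob"):
    print(n,t,[(np.round(d["centre"],1).tolist(),round(d["score"],2)) for d in r.pinpoint(t,n)[:4]])
q=r.sense();print(q["tcp_pos"],np.array(q["ee_rot"]))
print(proj(s,(.5142,-.1097,.165)),proj(s,(.4596,-.3027,.076)),proj(s,(.4596,-.3027,.147)))
```

```text
top sugar_mid [([333.3, 212.1], 0.7), ([310.7, 160.6], 0.23)]
top index_knob []
scene sugar_mid [([327.8, 239.2], 0.74)]
scene index_knob [([276.5, 191.2], 0.63)]
[ 0.5116 -0.1127  0.2559] [[-0.887  -0.4617 -0.0003]
 [-0.4617  0.887   0.    ]
 [ 0.0002  0.0002 -1.    ]]
(np.float64(274.85869122796225), np.float64(188.7352907115018)) (np.float64(325.42946842463095), np.float64(238.86129422946544)) (np.float64(328.18210781361074), np.float64(218.86740429504093))
```

View pics/s3.png

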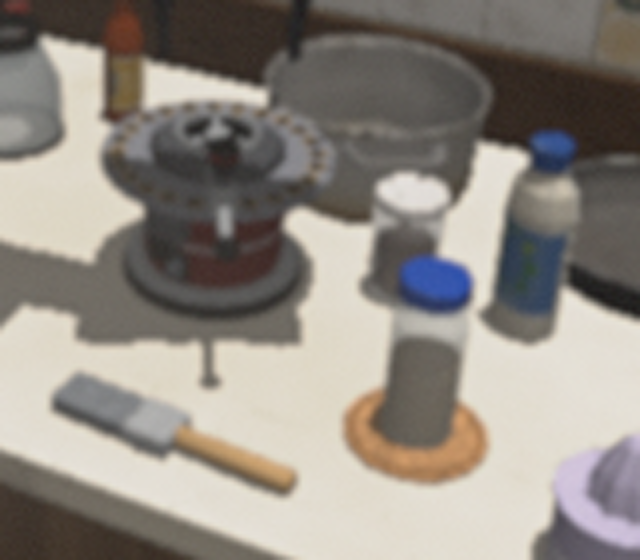

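The jar stands upright on the cork coaster: lid at crop (435,285), foot in the middle of the cork at (415,435). The knob is at crop (223,152), about where I predicted it.

>>> move_arm(series=[[[0,0,0],[-0.008,0.003,0.04],1],[[0,0,0],[0,0,0.06],1],[[0,0,0],[0,0,0.06],1],[[0,0,0],[0,0,0.04],1],[[0,0,0],[0,0,0.02],1],[[0,0,0],[0,0,0],1],[[0,0,0],[0,0,0],1]])

```text
time_s: 12.35
tcp_pos: [0.5153, -0.1096, 0.147]
ee_rot: [[-0.887, -0.463, 0.002], [-0.463, 0.887, -0.0], [-0.001, -0.001, -1.0]]
wrist_force: [0.3, 0.4, 0.3]
gripper_width: 0.997
gripper_force: 0.0
```

>>> move_arm(series=[[[0,0,0],[0,0,0.006],0.6],[[0,0,0],[0,0,0],0.4],[[0,0,0],[0,0,0],0.35],[[0,0,0],[0,0,0],0.3],[[0,0,0],[0,0,0],0.25],[[0,0,0],[0,0,0],0.2],[[0,0,0],[0,0,0],0],[[0,0,0],[0,0,0],0],[[0,0,0],[0,0,0],0]])

```text
time_s: 13.25
tcp_pos: [0.5145, -0.1097, 0.1431]
ee_rot: [[-0.887, -0.463, -0.0], [-0.463, 0.887, -0.0], [0.0, -0.0, -1.0]]
wrist_force: [0.3, -0.8, -0.5]
gripper_width: 0.284
gripper_force: 30.0
```

>>> move_arm(series=[[[0,0,0],[0,0,-0.006],0],[[0,0,0],[0,0,-0.008],0],[[0,0,0],[0,0,-0.008],0],[[0,0,0],[0,0,0],0],[[0,0,0],[0,0,0],0]])

```text
time_s: 13.75
tcp_pos: [0.5143, -0.1094, 0.1537]
ee_rot: [[-0.887, -0.462, -0.0], [-0.462, 0.887, 0.0], [0.0, 0.001, -1.0]]
wrist_force: [2.2, -0.3, -8.1]
gripper_width: 0.283
gripper_force: 30.0
```

>>> move_arm(series=[[[0,0,0.873],[-0.0006,0.0148,0],0],[[0,0,0.873],[-0.0006,0.0148,0],0],[[0,0,0.873],[-0.0006,0.0148,0],0],[[0,0,0.873],[-0.0006,0.0148,0],0],[[0,0,0.873],[-0.0006,0.0148,0],0],[[0,0,0.873],[-0.0006,0.0148,0],0],[[0,0,0.873],[-0.0006,0.0148,0],0],[[0,0,0],[0,0,0],0],[[0,0,0],[0,0,0],0]])

```text
time_s: 14.65
tcp_pos: [0.5064, -0.0592, 0.1542]
ee_rot: [[-0.992, 0.127, 0.002], [0.127, 0.992, 0.0], [-0.002, 0.0, -1.0]]
wrist_force: [4.7, -0.5, -7.2]
gripper_width: 0.278
gripper_force: 30.0
```

```bash
cat >> h.py <<'E'
def ang():
    q=r.sense();d=np.array(q["tcp_pos"])[:2]-[.5896,-.0704];R=np.array(q["ee_rot"])
    print("deg cw",(-152.5-np.degrees(np.arctan2(d[1],d[0])))%360,"rad",np.hypot(*d),"tool rot cw",(117.5-np.degrees(np.arctan2(R[1,1],R[0,1]))),"F tool",R.T@np.array(q["wrist_force"]),"M",q["moment"],q["tcp_pos"],q["gripper_width"])
E
python3 -c "
from h import *
np.set_printoptions(precision=4,suppress=True);ang()"
```

```text
deg cw 35.15671791391492 rad 0.08397047094835564 tool rot cw 34.819559142698736 F tool [-4.7208  0.0829  7.2423] M [-0.4102 -1.3782 -0.0641] [ 0.5064 -0.0592  0.1542] 0.27755141500215896
```

>>> move_arm(series=[[[0,0,0.35],[-0.0012,0.0059,0],0],[[0,0,0.35],[-0.0001,0.0059,0],0],[[0,0,0.35],[-0.0001,0.0059,0],0],[[0,0,0],[0,0,0],0]])

```text
time_s: 15.05
tcp_pos: [0.5081, -0.0507, 0.1541]
ee_rot: [[-0.973, 0.231, 0.001], [0.231, 0.973, -0.0], [-0.001, 0.0, -1.0]]
wrist_force: [4.9, -0.7, -7.9]
gripper_width: 0.283
gripper_force: 30.0
```

```bash
python3 -c "
from h import *
np.set_printoptions(precision=4,suppress=True);ang()"
```

```text
deg cw 41.10150031066553 rad 0.08383554155476938 tool rot cw 40.870560746999246 F tool [-4.9157  0.4576  7.8976] M [-0.4643 -1.3423 -0.0288] [ 0.5081 -0.0507  0.1541] 0.28307372697601785
```

>>> move_arm(series=[[[0,0,0.175],[0,0.003,0],0],[[0,0,0.175],[0,0.003,0],0],[[0,0,0],[0,0,0],0]])

```text
time_s: 15.35
tcp_pos: [0.5089, -0.0479, 0.1542]
ee_rot: [[-0.964, 0.266, 0.001], [0.266, 0.964, -0.0], [-0.001, 0.0, -1.0]]
wrist_force: [5.2, -1.3, -8.0]
gripper_width: 0.286
gripper_force: 30.0
```

```bash
python3 -c "
from h import *
np.set_printoptions(precision=4,suppress=True);ang()"
```

```text
deg cw 43.08321049535908 rad 0.08379704812117131 tool rot cw 42.90721232215658 F tool [-5.3018  0.1377  8.0291] M [-0.4862 -1.5045 -0.0648] [ 0.5089 -0.0479  0.1542] 0.2858867780714195
```

Still free at 43°. I continue in 0.5° steps.

>>> move_arm(series=[[[0,0,0.088],[-0.0005,0.0015,0],0],[[0,0,0.088],[0,0.0015,0],0],[[0,0,0],[0,0,0],0]])

```text
time_s: 15.65
tcp_pos: [0.5093, -0.0465, 0.1541]
ee_rot: [[-0.959, 0.283, 0.001], [0.283, 0.959, -0.0], [-0.001, 0.0, -1.0]]
wrist_force: [5.4, -3.0, -8.3]
gripper_width: 0.282
gripper_force: 30.0
```

```bash
python3 -c "
from h import *
np.set_printoptions(precision=4,suppress=True);ang()"
```

```text
deg cw 44.092284485360096 rad 0.08380682885867265 tool rot cw 43.96612871244143 F tool [-6.0557 -1.2908  8.2611] M [-0.629  -1.4425  0.0138] [ 0.5093 -0.0465  0.1541] 0.28178741152181963
```

>>> move_arm(series=[[[0,0,0.088],[0,0.0015,0],0],[[0,0,0],[0,0,0],0]])

```text
time_s: 15.85
tcp_pos: [0.5095, -0.0458, 0.1541]
ee_rot: [[-0.956, 0.292, 0.001], [0.292, 0.956, -0.0], [-0.001, 0.0, -1.0]]
wrist_force: [5.0, -1.5, -7.2]
gripper_width: 0.281
gripper_force: 30.0
```

```bash
python3 -c "
from h import *
np.set_printoptions(precision=4,suppress=True);ang()"
```

```text
deg cw 44.608165397725315 rad 0.08378363821463944 tool rot cw 44.47167715591415 F tool [-5.2249 -0.0046  7.2157] M [-0.648  -1.4352 -0.0113] [ 0.5095 -0.0458  0.1541] 0.2812760540013858
```

>>> move_arm(series=[[[0,0,0.088],[0,0.0015,0],0],[[0,0,0],[0,0,0],0]])

```text
time_s: 16.05
tcp_pos: [0.5098, -0.045, 0.1541]
ee_rot: [[-0.954, 0.3, 0.001], [0.3, 0.954, -0.0], [-0.001, 0.0, -1.0]]
wrist_force: [4.9, -2.3, -7.9]
gripper_width: 0.279
gripper_force: 30.0
```

```bash
python3 -c "
from h import *
np.set_printoptions(precision=4,suppress=True);ang()"
```

```text
deg cw 45.12919064949506 rad 0.08376479838431841 tool rot cw 44.973404725185205 F tool [-5.3307 -0.7805  7.8649] M [-0.5861 -1.4085 -0.0284] [ 0.5098 -0.045   0.1541] 0.2786054924735959
```

>>> move_arm(series=[[[0,0,0.088],[0,0.0015,0],0],[[0,0,0],[0,0,0],0]])

```text
time_s: 16.25
tcp_pos: [0.51, -0.0443, 0.1541]
ee_rot: [[-0.951, 0.309, 0.001], [0.309, 0.951, -0.0], [-0.001, 0.0, -1.0]]
wrist_force: [4.8, -2.0, -7.2]
gripper_width: 0.281
gripper_force: 30.0
```

```bash
python3 -c "
from h import *
np.set_printoptions(precision=4,suppress=True);ang()"
```

```text
deg cw 45.63836646455036 rad 0.08377517151864348 tool rot cw 45.47866298566956 F tool [-5.1995 -0.446   7.2421] M [-0.6707 -1.4523 -0.0517] [ 0.51   -0.0443  0.1541] 0.28123852658042797
```

>>> move_arm(series=[[[0,0,0.07],[0,0.0012,0],0],[[0,0,0],[0,0,0],0]])

```text
time_s: 16.45
tcp_pos: [0.5102, -0.0438, 0.1541]
ee_rot: [[-0.949, 0.315, 0.001], [0.315, 0.949, -0.0], [-0.001, 0.0, -1.0]]
wrist_force: [4.9, -2.5, -7.0]
gripper_width: 0.284
gripper_force: 30.0
```

```bash
python3 -c "
from h import *
np.set_printoptions(precision=4,suppress=True);ang()"
```

```text
deg cw 46.01261550309107 rad 0.08377079177753625 tool rot cw 45.87863403905233 F tool [-5.4691 -0.8325  6.9948] M [-0.6795 -1.4844 -0.0234] [ 0.5102 -0.0438  0.1541] 0.28411784391791556
```

>>> move_arm(series=[[[0,0,0.07],[0,0.0012,0],0],[[0,0,0],[0,0,0],0]])

```text
time_s: 16.65
tcp_pos: [0.5104, -0.0432, 0.1541]
ee_rot: [[-0.947, 0.322, 0.001], [0.322, 0.947, -0.0], [-0.001, 0.0, -1.0]]
wrist_force: [5.6, -3.0, -7.2]
gripper_width: 0.284
gripper_force: 30.0
```

```bash
python3 -c "
from h import *
np.set_printoptions(precision=4,suppress=True);ang()"
```

```text
deg cw 46.42300095119583 rad 0.08375742545738989 tool rot cw 46.278458544108375 F tool [-6.2095 -1.0305  7.1593] M [-0.6659 -1.4733 -0.0401] [ 0.5104 -0.0432  0.1541] 0.28414366437225974
```

>>> move_arm(series=[[[0,0,0.07],[0,0.0012,0],0],[[0,0,0],[0,0,0],0]])

```text
time_s: 16.85
tcp_pos: [0.5106, -0.0427, 0.1542]
ee_rot: [[-0.945, 0.329, 0.001], [0.329, 0.945, -0.0], [-0.001, 0.0, -1.0]]
wrist_force: [4.3, -1.2, -7.8]
gripper_width: 0.288
gripper_force: 30.0
```

```bash
python3 -c "
from h import *
np.set_printoptions(precision=4,suppress=True);ang()"
```

```text
deg cw 46.835822903380176 rad 0.08373533437277894 tool rot cw 46.67827148766834 F tool [-4.4402  0.2431  7.7946] M [-0.6709 -1.5054 -0.0485] [ 0.5106 -0.0427  0.1542] 0.2882148424635044
```

>>> move_arm(series=[[[0,0,0.07],[0,0.0012,0],0],[[0,0,0],[0,0,0],0]])

```text
time_s: 17.05
tcp_pos: [0.5108, -0.0421, 0.1542]
ee_rot: [[-0.942, 0.335, 0.001], [0.335, 0.942, -0.0], [-0.001, 0.0, -1.0]]
wrist_force: [5.4, -1.4, -8.9]
gripper_width: 0.286
gripper_force: 30.0
```

```bash
python3 -c "
from h import *
np.set_printoptions(precision=4,suppress=True);ang()"
```

```text
deg cw 47.222989263643626 rad 0.08375210470891854 tool rot cw 47.08247119729306 F tool [-5.534   0.5231  8.872 ] M [-0.7098 -1.5137 -0.0985] [ 0.5108 -0.0421  0.1542] 0.28582776483781475
```

>>> move_arm(series=[[[0,0,0.052],[-0.002,0.0009,0],0],[[0,0,0],[0,0,0],0]])

```text
time_s: 17.25
tcp_pos: [0.5109, -0.0419, 0.1538]
ee_rot: [[-0.94, 0.341, -0.001], [0.341, 0.94, -0.0], [0.001, -0.001, -1.0]]
wrist_force: [3.2, -0.6, -7.9]
gripper_width: 0.281
gripper_force: 30.0
```

```bash
python3 -c "
from h import *
np.set_printoptions(precision=4,suppress=True);ang()"
```

```text
deg cw 47.39492340142431 rad 0.08366853896647997 tool rot cw 47.40768228411456 F tool [-3.2541  0.5405  7.9193] M [-0.3933 -0.9133 -0.0258] [ 0.5109 -0.0419  0.1538] 0.28122972301800686
```

>>> move_arm(series=[[[0,0,0.052],[0,0.0009,0],0],[[0,0,0],[0,0,0],0]])

```text
time_s: 17.45
tcp_pos: [0.5111, -0.0414, 0.1538]
ee_rot: [[-0.938, 0.346, -0.001], [0.346, 0.938, -0.0], [0.001, -0.0, -1.0]]
wrist_force: [2.1, -1.9, -7.8]
gripper_width: 0.281
gripper_force: 30.0
```

```bash
python3 -c "
from h import *
np.set_printoptions(precision=4,suppress=True);ang()"
```

```text
deg cw 47.762527722121945 rad 0.08364565843377193 tool rot cw 47.719264786950106 F tool [-2.6433 -0.9988  7.8359] M [-0.4456 -0.7284 -0.0168] [ 0.5111 -0.0414  0.1538] 0.2813597922868451
```

>>> move_arm(series=[[[0,0,0.052],[0,0.0009,0],0],[[0,0,0],[0,0,0],0]])

```text
time_s: 17.65
tcp_pos: [0.5114, -0.041, 0.1538]
ee_rot: [[-0.937, 0.351, -0.001], [0.351, 0.937, -0.0], [0.001, -0.0, -1.0]]
wrist_force: [2.6, -1.1, -8.7]
gripper_width: 0.285
gripper_force: 30.0
```

```bash
python3 -c "
from h import *
np.set_printoptions(precision=4,suppress=True);ang()"
```

```text
deg cw 48.09740063472805 rad 0.08359187620574816 tool rot cw 48.02506845290959 F tool [-2.8717 -0.1262  8.7452] M [-0.3887 -0.6782  0.0196] [ 0.5114 -0.041   0.1538] 0.28466929868934165
```

Run:
```python
from h import *
s=r.capture("scene");c=r.capture("top")
a=cv2.resize(s["img"][170:240,230:310],None,fx=5,fy=5,interpolation=cv2.INTER_CUBIC)
b=cv2.resize(c["img"][155:225,235:315],None,fx=5,fy=5,interpolation=cv2.INTER_CUBIC)
save(np.hstack([a,b]),"s4")
for nm,cm in(("s",s),("t",c)):
  for A in(0,44,46,48,50):
    th=np.radians(-152.5-A);print(nm,A,np.round(proj(cm,(.5896+.175*np.cos(th),-.0704+.175*np.sin(th),.131)),1))
```

```text
s 0 [275.7 213.6]
s 44 [235.7 204.3]
s 46 [234.4 203.6]
s 48 [233.1 202.8]
s 50 [231.9 202. ]
t 0 [292.4 213.1]
t 44 [254.7 216.5]
t 46 [253. 216.]
t 48 [251.3 215.4]
t 50 [249.7 214.7]
```

View pics/s4.png

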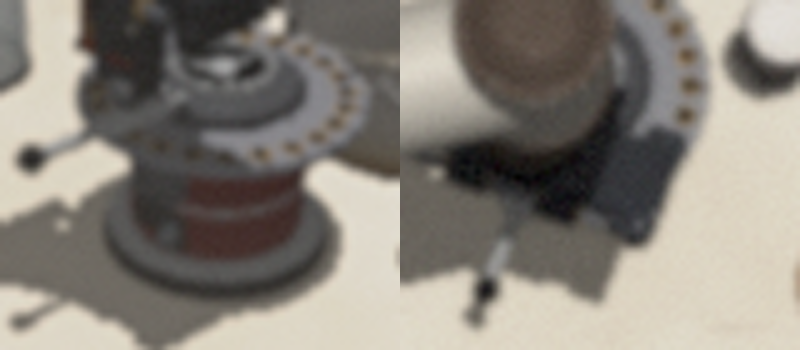

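The picture shows the lever following: ball at scene (236,201) and top (252,212), about 48° from the start with no contact yet. The chute lies about 30–45° clockwise of the starting hole, so the grinder frame is turned against the plate. Contact should therefore come later, and I continue by feel.

>>> move_arm(series=[[[0,0,0.175],[-0.0005,0.0029,0],0],[[0,0,0.175],[-0.0005,0.0029,0],0],[[0,0,0.175],[-0.0003,0.0029,0],0],[[0,0,0.175],[-0.0003,0.0029,0],0],[[0,0,0.175],[-0.0003,0.0029,0],0],[[0,0,0],[0,0,0],0]])

```text
time_s: 18.35
tcp_pos: [0.5145, -0.0343, 0.1536]
ee_rot: [[-0.902, 0.432, -0.002], [0.432, 0.902, 0.0], [0.002, -0.001, -1.0]]
wrist_force: [-2.7, 1.9, -8.2]
gripper_width: 0.283
gripper_force: 30.0
```

```bash
python3 -c "
from h import *
np.set_printoptions(precision=4,suppress=True);ang()"
```

```text
deg cw 53.181479385008856 rad 0.08328209697962072 tool rot cw 53.06533936135827 F tool [3.2505 0.5253 8.2528] M [ 0.4622  0.6834 -0.0245] [ 0.5145 -0.0343  0.1536] 0.2834888541547401
```

>>> move_arm(series=[[[0,0,0.175],[0.0003,0.003,0],0],[[0,0,0.175],[0.0001,0.003,0],0],[[0,0,0.175],[0,0.003,0],0],[[0,0,0.175],[0,0.003,0],0],[[0,0,0],[0,0,0],0]])

```text
time_s: 18.85
tcp_pos: [0.5175, -0.029, 0.1538]
ee_rot: [[-0.87, 0.494, -0.001], [0.494, 0.87, 0.0], [0.001, -0.0, -1.0]]
wrist_force: [-4.0, 2.4, -7.6]
gripper_width: 0.283
gripper_force: 30.0
```

```bash
python3 -c "
from h import *
np.set_printoptions(precision=4,suppress=True);ang()"
```

```text
deg cw 57.38002800326706 rad 0.08311041935237551 tool rot cw 57.07976200114169 F tool [4.6215 0.098  7.6496] M [ 0.6711  1.1157 -0.0801] [ 0.5175 -0.029   0.1538] 0.2826416463264815
```

>>> move_arm(series=[[[0,0,0.175],[0.001,0.003,0],0],[[0,0,0.175],[0.0005,0.003,0],0],[[0,0,0.175],[0,0.003,0],0],[[0,0,0.175],[0,0.003,0],0],[[0,0,0],[0,0,0],0]])

```text
time_s: 19.35
tcp_pos: [0.5208, -0.0236, 0.1542]
ee_rot: [[-0.833, 0.553, 0.001], [0.553, 0.833, 0.0], [-0.001, 0.0, -1.0]]
wrist_force: [-2.1, -0.4, -7.7]
gripper_width: 0.28
gripper_force: 30.0
```

```bash
python3 -c "
from h import *
np.set_printoptions(precision=4,suppress=True);ang()"
```

```text
deg cw 61.731720296964454 rad 0.08316062389807177 tool rot cw 61.08045680558192 F tool [ 1.5293 -1.5542  7.6594] M [ 0.021   0.5719 -0.106 ] [ 0.5208 -0.0236  0.1542] 0.2802862541744768
```

>>> move_arm(series=[[[0,0,0.175],[0.0001,0.003,0],0],[[0,0,0.175],[0,0.003,0],0],[[0,0,0.175],[0,0.003,0],0],[[0,0,0],[0,0,0],0]])

```text
time_s: 19.75
tcp_pos: [0.5235, -0.0199, 0.1542]
ee_rot: [[-0.803, 0.596, 0.001], [0.596, 0.803, -0.0], [-0.001, 0.001, -1.0]]
wrist_force: [-0.9, -1.0, -7.2]
gripper_width: 0.286
gripper_force: 30.0
```

```bash
python3 -c "
from h import *
np.set_printoptions(precision=4,suppress=True);ang()"
```

```text
deg cw 64.87783693532481 rad 0.08319460874355747 tool rot cw 64.08269495110795 F tool [ 0.1397 -1.4066  7.2208] M [-0.3415  0.1911 -0.1567] [ 0.5235 -0.0199  0.1542] 0.2863516798340141
```

>>> move_arm(series=[[[0,0,0.175],[0,0.003,0],0],[[0,0,0.175],[0,0.003,0],0],[[0,0,0.175],[0,0.003,0],0],[[0,0,0],[0,0,0],0]])

```text
time_s: 20.15
tcp_pos: [0.5263, -0.0164, 0.1543]
ee_rot: [[-0.771, 0.637, 0.001], [0.637, 0.771, -0.0], [-0.001, 0.001, -1.0]]
wrist_force: [0.8, -1.6, -7.8]
gripper_width: 0.281
gripper_force: 30.0
```

```bash
python3 -c "
from h import *
np.set_printoptions(precision=4,suppress=True);ang()"
```

```text
deg cw 67.9949392775327 rad 0.08323098421400767 tool rot cw 67.08716707806975 F tool [-1.6785 -0.7258  7.7625] M [-0.7892 -0.1559 -0.1235] [ 0.5263 -0.0164  0.1543] 0.2806089974206095
```

>>> move_arm(series=[[[0,0,0.175],[-0.0002,0.003,0],0],[[0,0,0.175],[-0.0002,0.003,0],0],[[0,0,0.175],[-0.0001,0.003,0],0],[[0,0,0],[0,0,0],0]])

```text
time_s: 20.55
tcp_pos: [0.5293, -0.013, 0.1542]
ee_rot: [[-0.736, 0.677, 0.001], [0.677, 0.736, 0.0], [-0.001, 0.001, -1.0]]
wrist_force: [0.9, -2.9, -8.0]
gripper_width: 0.281
gripper_force: 30.0
```

```bash
python3 -c "
from h import *
np.set_printoptions(precision=4,suppress=True);ang()"
```

```text
deg cw 71.05846295239985 rad 0.0832438766614597 tool rot cw 70.09719457429688 F tool [-2.5932 -1.527   8.0392] M [-0.9046 -0.337  -0.1533] [ 0.5293 -0.013   0.1542] 0.28091790251519905
```

>>> move_arm(series=[[[0,0,0.175],[-0.0003,0.003,0],0],[[0,0,0.175],[-0.0002,0.003,0],0],[[0,0,0.175],[-0.0001,0.003,0],0],[[0,0,0],[0,0,0],0]])

```text
time_s: 20.95
tcp_pos: [0.5324, -0.0099, 0.1541]
ee_rot: [[-0.7, 0.715, 0.0], [0.715, 0.7, 0.0], [-0.0, 0.0, -1.0]]
wrist_force: [1.5, -4.2, -7.3]
gripper_width: 0.28
gripper_force: 30.0
```

```bash
python3 -c "
from h import *
np.set_printoptions(precision=4,suppress=True);ang()"
```

```text
deg cw 74.06928346391726 rad 0.083250004485243 tool rot cw 73.11015399817133 F tool [-4.0729 -1.8348  7.2681] M [-0.9985 -0.3837 -0.1515] [ 0.5324 -0.0099  0.1541] 0.2802302157285297
```

>>> move_arm(series=[[[0,0,0.175],[-0.0006,0.003,0],0],[[0,0,0.175],[-0.0004,0.003,0],0],[[0,0,0],[0,0,0],0]])

```text
time_s: 21.25
tcp_pos: [0.5346, -0.0081, 0.1539]
ee_rot: [[-0.674, 0.739, -0.0], [0.739, 0.674, 0.0], [0.001, -0.0, -1.0]]
wrist_force: [-0.1, -2.8, -7.3]
gripper_width: 0.282
gripper_force: 30.0
```

```bash
python3 -c "
from h import *
np.set_printoptions(precision=4,suppress=True);ang()"
```

```text
deg cw 76.04094224685514 rad 0.08314212562209108 tool rot cw 75.11974491479678 F tool [-2.0202 -1.9136  7.3293] M [-0.6144 -0.0646 -0.1314] [ 0.5346 -0.0081  0.1539] 0.2820639621689823
```

>>> move_arm(series=[[[0,0,0.175],[-0.0002,0.003,0],0],[[0,0,0.175],[-0.0002,0.003,0],0],[[0,0,0],[0,0,0],0]])

```text
time_s: 21.55
tcp_pos: [0.5369, -0.0062, 0.1539]
ee_rot: [[-0.648, 0.762, -0.001], [0.762, 0.648, 0.0], [0.001, -0.0, -1.0]]
wrist_force: [-1.0, 0.2, -8.0]
gripper_width: 0.277
gripper_force: 30.0
```

```bash
python3 -c "
from h import *
np.set_printoptions(precision=4,suppress=True);ang()"
```

```text
deg cw 78.09481453046504 rad 0.08308372547255041 tool rot cw 77.12674647726166 F tool [ 0.789  -0.6505  7.9742] M [-0.3674  0.1125 -0.1218] [ 0.5369 -0.0062  0.1539] 0.27740426440975097
```

>>> move_arm(series=[[[0,0,0.175],[-0.0001,0.003,0],0],[[0,0,0.175],[-0.0001,0.003,0],0],[[0,0,0.175],[-0.0001,0.003,0],0],[[0,0,0],[0,0,0],0]])

```text
time_s: 21.95
tcp_pos: [0.539, -0.0045, 0.1534]
ee_rot: [[-0.607, 0.794, -0.004], [0.794, 0.607, -0.002], [0.001, -0.004, -1.0]]
wrist_force: [-4.1, -3.2, -6.9]
gripper_width: 0.282
gripper_force: 30.0
```

```bash
python3 -c "
from h import *
np.set_printoptions(precision=4,suppress=True);ang()"
```

```text
deg cw 79.98213229139492 rad 0.08308812596646459 tool rot cw 80.10622278993864 F tool [-0.0189 -5.1553  6.9187] M [-1.0652  0.9664  0.2449] [ 0.539  -0.0045  0.1534] 0.28243872727710273
```

>>> move_arm(series=[[[0,0,0],[0,0.0015,0],0],[[0,0,0],[0,0,0],0]])

```text
time_s: 22.15
tcp_pos: [0.5391, -0.0045, 0.1533]
ee_rot: [[-0.607, 0.794, -0.005], [0.794, 0.607, -0.002], [0.002, -0.006, -1.0]]
wrist_force: [-5.1, -5.1, -7.4]
gripper_width: 0.285
gripper_force: 30.0
```

```bash
python3 -c "
from h import *
np.set_printoptions(precision=4,suppress=True);ang()"
```

```text
deg cw 80.042981142994 rad 0.08307099032261046 tool rot cw 80.10240458807982 F tool [-0.978  -7.097   7.4229] M [-1.3317  1.1306  0.2133] [ 0.5391 -0.0045  0.1533] 0.2845815514549777
```

Firm springy stop at about 79–80°. The holes back from there are at 75°, 60° and 45°, so the third is at 45°.

>>> move_arm(series=[[[0,0,-0.875],[-0.0004,-0.0155,0],0],[[0,0,-0.875],[-0.0004,-0.0155,0],0],[[0,0,-0.875],[-0.0004,-0.0155,0],0],[[0,0,-0.875],[-0.0004,-0.0155,0],0],[[0,0,-0.875],[-0.0004,-0.0155,0],0],[[0,0,-0.875],[-0.0004,-0.0155,0],0],[[0,0,-0.875],[-0.0004,-0.0155,0],0],[[0,0,0],[0,0,0],0],[[0,0,0],[0,0,0],0]])

```text
time_s: 23.05
tcp_pos: [0.5098, -0.0459, 0.1541]
ee_rot: [[-0.953, 0.303, 0.0], [0.303, 0.953, 0.001], [-0.0, 0.001, -1.0]]
wrist_force: [-2.1, 2.2, -7.5]
gripper_width: 0.281
gripper_force: 30.0
```

```bash
python3 -c "
from h import *
np.set_printoptions(precision=4,suppress=True);ang()"
```

```text
deg cw 44.56342771780987 rad 0.08344348981636153 tool rot cw 45.10821200485192 F tool [2.6579 1.4799 7.4655] M [0.5483 0.4891 0.1239] [ 0.5098 -0.0459  0.1541] 0.2813275998584437
```

>>> move_arm(series=[[[0,0,0],[0.001,0.0008,0.004],0],[[0,0,0],[0,0,0.004],0],[[0,0,0],[0,0,0],0]])

```text
time_s: 23.35
tcp_pos: [0.5099, -0.0457, 0.15]
ee_rot: [[-0.954, 0.301, 0.001], [0.301, 0.954, 0.0], [-0.001, 0.0, -1.0]]
wrist_force: [-0.1, 1.9, -7.2]
gripper_width: 0.282
gripper_force: 30.0
```

```bash
python3 -c "
from h import *
np.set_printoptions(precision=4,suppress=True);ang()"
```

```text
deg cw 44.73945749302334 rad 0.08349686220418244 tool rot cw 45.008891637411665 F tool [0.6575 1.8222 7.1661] M [0.5467 0.1778 0.0986] [ 0.5099 -0.0457  0.15  ] 0.28177995840379905
```

>>> move_arm(series=[[[0,0,0],[0,0,0.003],0],[[0,0,0],[0,0,0.003],0],[[0,0,0],[0,0,0],0]])

```text
time_s: 23.65
tcp_pos: [0.5098, -0.0458, 0.1472]
ee_rot: [[-0.954, 0.3, 0.001], [0.3, 0.954, 0.0], [-0.001, 0.0, -1.0]]
wrist_force: [-0.7, 2.0, -5.3]
gripper_width: 0.283
gripper_force: 30.0
```

```bash
python3 -c "
from h import *
np.set_printoptions(precision=4,suppress=True);ang()"
```

```text
deg cw 44.60940476568038 rad 0.08352541403304586 tool rot cw 44.986543311553916 F tool [1.3136 1.6695 5.3304] M [0.655  0.0894 0.1044] [ 0.5098 -0.0458  0.1472] 0.28274635743288445
```

>>> move_arm(series=[[[0,0,0],[0,0,0.004],0],[[0,0,0],[0,0,0.004],0],[[0,0,0],[0,0,0],0]])

```text
time_s: 23.95
tcp_pos: [0.5097, -0.046, 0.1432]
ee_rot: [[-0.954, 0.3, 0.001], [0.3, 0.954, -0.0], [-0.001, 0.0, -1.0]]
wrist_force: [-0.1, 2.4, -3.9]
gripper_width: 0.283
gripper_force: 30.0
```

```bash
python3 -c "
from h import *
np.set_printoptions(precision=4,suppress=True);ang()"
```

```text
deg cw 44.5222175710046 rad 0.08351667016100042 tool rot cw 44.98083968180394 F tool [0.8567 2.2438 3.9069] M [0.7028 0.1666 0.1897] [ 0.5097 -0.046   0.1432] 0.28259294255583384
```

>>> move_arm(series=[[[0,0,0],[0,0,0.0008],0],[[0,0,0],[0,0,0],0.5],[[0,0,0],[0,0,0],1],[[0,0,0],[0,0,0],1],[[0,0,0],[0,0,0],1],[[0,0,0],[0,0,0],1],[[0,0,0],[0,0,-0.03],1],[[0,0,0],[0,0,-0.06],1],[[0,0,0],[0,0,-0.08],1],[[0,0,0],[0,0,-0.08],1],[[0,0,0],[0,0,-0.05],1],[[0,0,0],[0,0,0],1]])

```text
time_s: 25.15
tcp_pos: [0.5114, -0.046, 0.2973]
ee_rot: [[-0.954, 0.3, 0.009], [0.3, 0.954, 0.001], [-0.009, 0.003, -1.0]]
wrist_force: [-0.2, 0.3, -0.5]
gripper_width: 0.996
gripper_force: 0.0
```

>>> move_arm(series=[[[0,0,0],[0.02,0.06,0],1],[[0,0,0],[0.03,0.08,0],1],[[0,0,0],[0.03,0.08,0],1],[[0,0,0],[0.03,0.08,0],1],[[0,0,0],[0.02,0.08,0],1],[[0,0,0],[0,0.06,0],1],[[0,0,0],[0,0,0],1],[[0,0,0],[0,0,0],1]])

```text
time_s: 25.95
tcp_pos: [0.513, 0.1836, 0.2914]
ee_rot: [[-0.954, 0.3, -0.002], [0.3, 0.954, -0.001], [0.002, -0.002, -1.0]]
wrist_force: [-0.4, -0.0, 0.5]
gripper_width: 1.004
gripper_force: 0.0
```

Run:
```python
from h import *
s=r.capture("scene");c=r.capture("top")
a=cv2.resize(s["img"][165:275,220:350],None,fx=3,fy=3,interpolation=cv2.INTER_CUBIC)
b=cv2.resize(c["img"][125:235,220:350],None,fx=3,fy=3,interpolation=cv2.INTER_CUBIC)
save(np.hstack([a,b]),"s5")
for A in(30,45,60):
    th=np.radians(-152.5-A)
    for z in(.165,.172):
        print(A,z,[np.round(proj(m,(.5896+.085*np.cos(th),-.0704+.085*np.sin(th),z)),1) for m in(s,c)])
print(r.sense()["time_s"],r.sense()["tcp_pos"])
```

```text
30 0.165 [array([261.3, 186.8]), array([268.2, 191.1])]
30 0.172 [array([261.3, 184.9]), array([268.3, 190.6])]
45 0.165 [array([255.7, 184.7]), array([261.8, 189.9])]
45 0.172 [array([255.8, 182.7]), array([261.9, 189.5])]
60 0.165 [array([251.6, 182. ]), array([256. , 187.2])]
60 0.172 [array([251.6, 180.1]), array([256. , 186.8])]
26.05 [0.51314483 0.18255562 0.29213179]
```

View pics/s5.png

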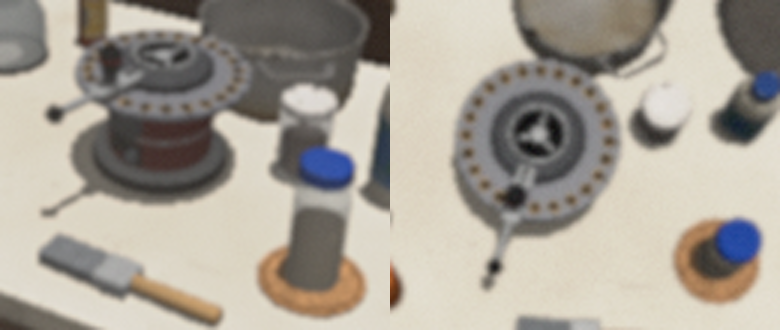

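The picture shows the knob at scene (257,185) and top (262,190), which matches the 45° hole with the pin home. The jar stands upright on the coaster at top (337,206), and the bystanders in view look undisturbed. I hand the job in.

```bash
python3 -c "
from station import r
print(r.finish_job())"
```

```text
the job is handed in; nothing more can be done
None
```

I handed the job in at about 26 s: the sugar jar stands upright on the coaster, the burrs touched at about 79° clockwise of the starting hole, and the pin is home in the third hole back (45°). The hand-in call returned no verdict.

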